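# Set the tape machine to the round mark and feed

### The arm

A 6-joint arm with a two-finger parallel gripper is mounted at the origin on the work surface. World frame = base frame: x ahead of the robot, y to its left, z up, the work surface at z = 0. Lengths are in mm, angles in rad, forces in N, time in s.
With the tool pointing down it reaches from about 300 to 775 mm from the base axis. Payload 14.6 kg.
Tool frame: the origin (TCP) lies at the very end of the fingers, on their centre line; the grasp point (between the pads) lies 19 mm behind it; z points along the fingers, y is the line along which they close (so a half turn about z gives the same grasp; the last joint's range is limited). The gripper opens to 94 mm and grips with 3 to 60 N. Pads are 16 mm wide; open, the fingers measure 119 mm over their backs; the gripper's body (75 mm by 177 mm) begins 78 mm behind the grasp point.
Start: joints at [-1.357, 0.3, 1.521, -0, 1.321, -0.067], TCP at [152.412, -528.451, 205.446] pointing down, gripper open.
Joint ranges: [-3.03, 3.03], [-0.79, 2.21], [0.23, 2.52], [-1.04, 4.18], [0, 3.07], [-2.55, 2.55]. Speed limits (rad/s): [2.22, 2.22, 2.57, 3.14, 3.14, 3.14].

### API

Orientations are given as [roll, pitch, yaw] about the fixed x, y, z axes, in that order (R = Rz(yaw) Ry(pitch) Rx(roll)).
In Python, from cell import read_state, viewer, manip, models gives the robot as it stands.
- The arm moves only by the tool carry_out, never from a script. Its argument "deltas" is a list of rows, each an object with "dp": the shift along the tool's x, y, z in mm, a list of three; "roll": the turn about the tool's z in degrees; "gripper": the opening, from -1 (shut) to 1 (fully open), so that 0 is half open. In form: [{"dp": [tx, ty, tz], "roll": roll, "gripper": gripper}, ...]. A call has 1 to 12 rows; each row is the pose to reach, as a shift and turn from the pose commanded when the call began, along the tool's axes at that moment; what a row does not reach only later rows make up. A row lasts 1/12 s, in which the tool goes at most 41.7 mm and 7.16 degrees, less where a joint would pass 70% of its speed; a pose out of reach is approached as far as the arm can. A call with a gripper value outside its range is refused whole. The fingers move at their own pace and stop on an object; "newtons" is the grip in N (left out, the last holds). Time passes only in rows, so rows that repeat a pose let the fingers close. It gives the time, the measured TCP pose, the force, the opening and the grip force at its end, in the units of the state.
- read_state(): the state, without advancing time (a new reading comes with each control period).
- viewer.camera(name): name is "scene" or "top" or "wrist"; returns the picture (420x560x3 uint8, red, green, blue); there is no depth.
- viewer.camera_params(name): a dict with "fovy" (degrees; the focal length in pixels is half the picture's height over the tangent of half this angle, whatever the lens; pixels are square), "cx", "cy" (the principal point, pixels), "eye" and "attitude" of the camera in the world; the wrist camera has in their place "T_tool_cam" (4x4, takes a point from camera to tool coordinates, whose origin is the TCP and whose axes are the flange's). Camera axes: x right, y up, looking along -z (the intrinsics and any distortion apply to the point x, -y, -z); pixel columns grow to the right and rows downward; lengths in mm; the calibration is good to about 2 mm. The wrist camera is an equidistant fisheye: a pixel r from the principal point sees the ray r / f radians off the axis. A picture is of the moment at which its call begins: read the wrist's pose just before it. camera_params takes no time and is no camera call.
- manip.sign_off(): hands the job in; it is judged then, once.
Trained networks look in the newest picture that a camera, given by its name, has taken for a name from the list of things; names that differ only in an ending like _2 or _b are one class to them, and where a whole thing is asked for, a point or a joint stands for the part that bears it (a point fixed in the world has none). Each returns a list of dicts, best first, with "p" (0 to 1); they miss things now and then, are a little off and sometimes report something else, mostly with a low value. They report only what shows in the picture. A call takes as long as a camera call.
- models.cut_out(camera, label): "region" (420x560 bool, what is visible of it) and "box" ([left, top, right, bottom] in pixels, round what is visible of it).
The state is a dict: "clock": time; "joints": joint angles; "qd": joint speeds; "effort": joint torques, N m; "eef_pos": TCP position; "eef_rot": TCP orientation; "wrist_force": force on the tool from outside, world axes, zero at the start; "moment": the same for the moment, N m; "finger_gap": finger opening in mm; "finger_force": force on a finger pad.
Only numpy, scipy, OpenCV 4.12 (cv2) and the standard library are available. Lean on these libraries where they do the work, as an engineer would, in place of code of your own. Each camera call takes 0.05 s, during which the arm holds its last target. There are 200 camera calls.

### The job

A mailing tube is next to be sealed: with the fingertips, push the upright tab of the tape machine's selector around until it points at the round mark, then, once it stands there, press the feed button all the way down and let it come up again. Push the tab gently from the side without pinching it, and leave the jar, wooden lids, mailing tube and seed packet where they stand.

Things in the scene. Friction and masses are not known exactly. Their poses are not given: they have to be found in the camera images.
- machine: paper tape machine, a fixed grey cabinet 250 x 420 x 70 mm high with a flat top, standing on the table. Origin: on the table straight below the selector's axis, z up. In its own frame the cabinet spans x -110 to +140 mm and y -210 to +210 mm. On its top: the selector dial (centre x 0, y 0), four relief marks around it, the feed button at x 0, y +165 mm, and a roll of brown tape, 84 mm across, at y -205 to -150 mm, x -22 to +62 mm, standing up to 150 mm above the table.
- selector (a joint): angle of the selector in rad: 0 when the tab points along the machine's +x, growing anticlockwise seen from above; stops at -2.6 and +2.6. It turns freely but stiffly between the stops (0.2 N m, about 3 N at the tab), without clicks, and stays where it is left. The marks stand at -1.963, -0.654, +0.654 and +1.963. At the start it stands between the middle two marks.
- selector_axis (a point): centre of the dial's upper face, on the turning axis, 88 mm above the table. The dial is black, 116 mm across, with a flat cap 32 mm across and 6 mm high at its centre.
- tab_top (a point): middle of the upper edge of the selector's tab, 128 mm above the table and 65 mm from the axis. The tab is the only one: an upright aluminium fin on the dial's rim, 40 mm high above the dial, 10 mm thick, reaching 48 to 82 mm from the axis; it is pushed sideways.
- aim (a point): the point that the tab points at: on the line from the axis through the tab, 105 mm from the axis, at the height of the machine's top. It turns with the selector; lined up, it lies over the centre of a mark.
- mark_round: the round mark: a white plate 44 x 44 x 3 mm lying fixed on the machine's top, with a raised dark steel disc 32 mm across and 3 mm high. Origin: centre of its underside, 105 mm from the selector's axis. Which of the four places around the dial it has differs from run to run; the other three hold like plates with an open triangle, a cross and a bar.
- feed_top (a point): centre of the upper face of the feed button, a round grey key 36 mm across in a black housing on the machine's top; pressed straight down.
- feed (a joint): how far the feed button is pressed, in m: 0 up, 0.006 fully down; a spring brings it back, fully down takes 5 N.
- jar: green glass jar with a cork lid, 64 mm across, 100 mm high, loose; origin at the centre of its underside. Leave alone.
- lids: stack of round wooden lids, 76 mm across, 38 mm high, loose; origin at the centre of its underside. Leave alone.
- tube: short cardboard mailing tube with a white cap, 57 mm across, 130 mm high, standing loose; origin at the centre of its underside. Leave alone.
- packet: seed packet, 80 x 115 x 10 mm, lying loose; origin at the centre of its underside. Leave alone.

How it is judged (in metres and radians):
On the way, in this order (a step that is already met when the one before it is completed fails the run):
1. the selector's tab points at the round mark and stands still (horizontal distance between aim and mark_round below 0.013 m and velocity of joint selector between -0.05 and 0.05 rad/s), for 0.2 s.
2. the feed button is pressed all the way down (value of joint feed above 0.0048 m and horizontal distance between aim and mark_round below 0.013 m), for 0.05 s.
At the end, for the whole second after the job is handed in: the tab points at the round mark (its aim point within 13 mm of the mark's centre, about 7 degrees) and is at rest, the feed button has come up again (within 1.5 mm), and the jar, lids, tube and packet are within 25 mm of where they stood (all of step 1 and value of joint feed below 0.0015 m and distance of each of jar, lids, tube, packet from where it was at the start of the episode below 0.025 m); the robot touches nothing.
It fails at once if the feed button is pressed before the tab points at the round mark (value of joint feed above 0.003 m and horizontal distance between aim and mark_round above 0.013 m).
It fails at once if the selector is pinched or pushed hard (over 30 N) (contact force between the fingers and selector above 30 N).
It fails at once if the jar, lids, tube or packet is displaced or lifted (distance of any of jar, lids, tube, packet from where it was at the start of the episode above 0.025 m).
It also fails if it takes over 45 s, if anything falls off the work surface, if the arm or the gripper's body presses on something with over 40 N, if the wrist force passes 120 N, or if a joint passes its speed limit or range.

## Working session

There is one attempt and no reset: what is moved stays moved. The work goes in short steps, Python scripts to look and compute and a tool call to move; the robot and the scene stay as the last step left them, time stands still between calls to the robot, and variables do not carry over. Pictures are saved under pics/ and viewed, at most 10 in all, crops included, and the job is handed in when it is done.

Besides the shell and the picture viewer there is one more tool, called after "Request:" as name(argument=value, ...) on one line, values as JSON. carry_out: Moves the arm, as the interface text tells. Its arguments: {"type":"object","properties":{"deltas":{"type":"array"},"newtons":{"type":"number"}},"required":["deltas"]}

```bash
mkdir -p pics
cat > h.py <<'E'
import numpy as np, cv2
from scipy.spatial.transform import Rotation as R
from cell import read_state, viewer, manip, models
def snap(n,f):
    im=viewer.camera(n); cv2.imwrite('pics/'+f,im[:,:,::-1]); return im
E
python3 - <<'E'
from h import *
for n in("top","scene"):
    im=snap(n,n+"1.png"); print(viewer.camera_params(n))
    for l in("machine","selector","tab_top","mark_round","feed_top","feed","jar","lids","tube","packet"):
        r=models.cut_out(n,l)
        print(n,l,[(round(d['p'],2),np.round(d['box']).tolist(),np.round(np.argwhere(d['region']).mean(0)[::-1],1).tolist()) for d in r[:3]])
print(read_state())
E
```

```text
{'fovy': 55.426313502669316, 'cx': 279.2175567078515, 'cy': 215.26301627166677, 'eye': array([481.86927949,   7.66729867, 984.65088982]), 'attitude': array([ 0.15823267,  0.03281193, -1.55788067])}
top machine [(0.66, [190.0, 181.0, 393.0, 334.0], [290.8, 257.6])]
top selector [(0.96, [264.0, 222.0, 318.0, 287.0], [290.7, 260.9])]
top tab_top [(0.75, [268.0, 223.0, 314.0, 288.0], [290.6, 260.1])]
top mark_round [(0.62, [329.0, 256.0, 348.0, 279.0], [336.9, 266.9])]
top feed_top [(0.54, [210.0, 274.0, 228.0, 287.0], [219.5, 281.0])]
top feed [(0.69, [212.0, 272.0, 229.0, 289.0], [219.8, 281.0])]
top jar []
top lids [(0.96, [406.0, 228.0, 442.0, 261.0], [424.5, 245.3]), (0.56, [266.0, 222.0, 318.0, 286.0], [290.7, 260.3])]
top tube [(0.78, [298.0, 149.0, 324.0, 188.0], [309.8, 168.2])]
top packet [(0.94, [238.0, 160.0, 283.0, 204.0], [257.3, 180.1])]
{'fovy': 57.40585406351341, 'cx': 281.4489684032139, 'cy': 210.94284448792456, 'eye': array([1182.64669918, -504.06770091,  868.75467946]), 'attitude': array([7.83291633e-01, 2.97159696e-04, 8.31931643e-01])}
scene machine [(0.98, [186.0, 
[... 688 characters left out ...]
, [328.6, 240.6])]
{'clock': 1.1, 'joints': array([-1.35660828e+00,  2.99871153e-01,  1.52100393e+00,  7.78302678e-06,
        1.32066301e+00, -6.66211625e-02]), 'qd': array([-0.00031181,  0.00027818, -0.00091229, -0.00105785,  0.00099224,
        0.00104137]), 'effort': array([ 1.29242409e-03, -5.31657314e+01, -3.52915299e+01,  7.09041115e-02,
        2.13107845e-02,  2.06462636e-05]), 'eef_pos': array([ 152.41106828, -528.45994877,  205.45974764]), 'eef_rot': array([ 3.14153771e+00, -3.89188356e-06,  2.80807282e-01]), 'wrist_force': array([-0.02137197, -0.03519471,  0.00446005]), 'moment': array([ 0.03010605,  0.012481  , -0.00418461]), 'finger_force': 0.0, 'finger_gap': 93.90704224150164}
```

```bash
ls . pics
```

```text
.:
h.py
pics

pics:
scene1.png
top1.png
```

Run:
```python
import cv2
a=cv2.imread('pics/top1.png')[130:350,170:460]; cv2.imwrite('pics/top1c.png',cv2.resize(a,None,fx=2.7,fy=2.7,interpolation=cv2.INTER_CUBIC))
```

```text
(no output)
```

View pics/top1c.png

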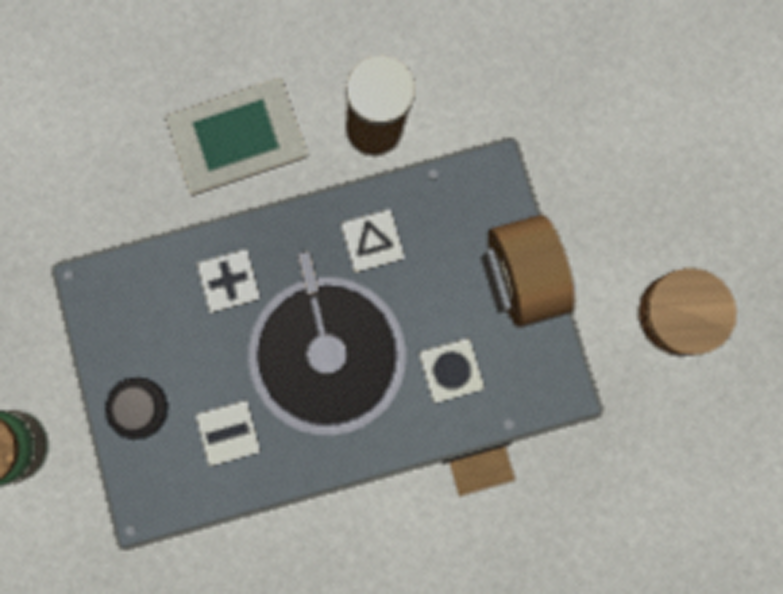

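View pics/scene1.png

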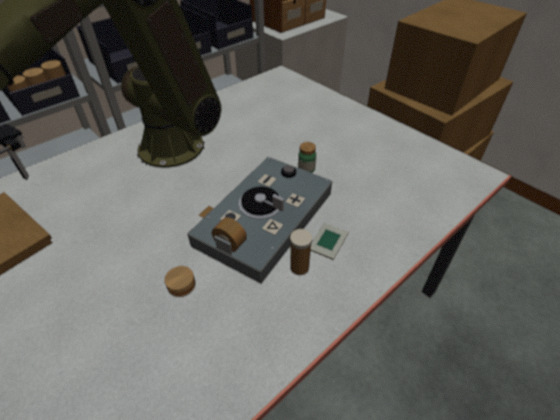

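```bash
cat >> h.py <<'E'
def ray(n,u,v,z):
    p=viewer.camera_params(n); f=210/np.tan(np.radians(p['fovy']/2))
    d=R.from_euler('xyz',p['attitude']).apply([(u-p['cx'])/f,-(v-p['cy'])/f,-1]); e=p['eye']
    return e+d*(z-e[2])/d[2]
E
python3 - <<'E'
from h import *
c=lambda x,y,z:ray("top",170+x/2.7,130+y/2.7,z)
cap=c(327,354,94); feed=c(136,407,82)
ms={k:c(*v,74) for k,v in dict(cross=(228,281),tri=(373,240),rnd=(452,370),bar=(227,433)).items()}
tab=c(305,255,128)
for k,v in [('cap',cap),('feed',feed),('tab',tab)]+list(ms.items()): print(k,v.round(1),'d',np.hypot(*(v-cap)[:2]).round(1),'ang',np.arctan2(*(v-cap)[1::-1]).round(3))
print('mean marks',np.mean(list(ms.values()),0))
for n,x,y,z in [('tube',380,90,130),('lids',690,312,38),('packet',235,135,10),('jar',10,450,100),('corner',55,265,70),('c2',518,140,70),('c3',600,410,70),('c4',122,547,70)]: print(n,c(x,y,z).round(0))
# edge-based yaw from marks' diff: fits
a=np.array([-1.963,-.654,.654,1.963]); P=np.array([ms[k][:2] for k in('rnd','tri','cross','bar')])
Q=105*np.c_[np.cos(a),np.sin(a)]
q=Q-Q.mean(0);p=P-P.mean(0); th=np.arctan2((q[:,0]*p[:,1]-q[:,1]*p[:,0]).sum(),(q*p).sum())
M=np.array([[np.cos(th),-np.sin(th)],[np.sin(th),np.cos(th)]]); t=P.mean(0)-M@Q.mean(0)
print('yaw',th,'centre',t,'res',P-(Q@M.T+t),'feed',M@[0,165]+t,'rnd',M@Q[0]+t)
print('tab ang',np.arctan2(*(tab[:2]-t)[::-1])-th)
E
```

```text
cap [521.1  11.1  94. ] d 0.0 ang 0.0
feed [476.  169.1  82. ] d 164.4 ang 1.848
tab [598.2  29.2 128. ] d 79.3 ang 0.231
cross [582.7  95.8  74. ] d 104.8 ang 0.942
tri [618.9 -27.2  74. ] d 105.1 ang -0.373
rnd [509.9 -93.1  74. ] d 104.8 ang -1.678
bar [455.7  93.7  74. ] d 105.4 ang 2.24
mean marks [541.79142503  17.28291345  74.        ]
tube [734. -31. 130.]
lids [ 563. -303.   38.]
packet [726.  99.  10.]
jar [440. 267. 100.]
corner [596. 246.  70.]
c2 [ 708. -152.   70.]
c3 [ 479. -215.   70.]
c4 [362. 179.  70.]
yaw 0.2824234425748612 centre [521.04703212  11.26330569] res [[ 0.33468683 -0.01698086]
 [ 0.0474159  -0.36551255]
 [-0.57926374 -0.06971743]
 [ 0.19716101  0.45221084]] feed [475.06418905 169.72648168] rnd [509.54324713 -93.10461529]
tab ang -0.054221177653599184
```

Request:
carry_out(deltas=[{"dp": [569,-448,0],"roll": -90,"gripper": -1},{"dp": [569,-448,0],"roll": -90,"gripper": -1},{"dp": [569,-448,0],"roll": -90,"gripper": -1},{"dp": [569,-448,0],"roll": -90,"gripper": -1},{"dp": [569,-448,0],"roll": -90,"gripper": -1},{"dp": [569,-448,0],"roll": -90,"gripper": -1},{"dp": [569,-448,0],"roll": -90,"gripper": -1},{"dp": [569,-448,0],"roll": -90,"gripper": -1},{"dp": [569,-448,0],"roll": -90,"gripper": -1},{"dp": [569,-448,0],"roll": -90,"gripper": -1},{"dp": [569,-448,0],"roll": -90,"gripper": -1},{"dp": [569,-448,0],"roll": -90,"gripper": -1}], newtons=10)

```text
clock: 2.1
eef_pos: [445.0, -120.4, 205.7]
eef_rot: [3.141, 0.0, 1.787]
wrist_force: [-0.2, -0.4, 0.4]
finger_gap: 17.7
finger_force: 0.0
```

```bash
cat >> h.py <<'E'
C=np.array([521.05,11.26]); YAW=.2824
def mach(p): # world xy -> machine xy
    return R.from_euler('z',-YAW).apply([p[0]-C[0],p[1]-C[1],0])[:2]
def st():
    s=read_state(); print('t',round(s['clock'],2),'w',s['eef_pos'].round(1),'rot',s['eef_rot'].round(3),'m',mach(s['eef_pos']).round(1),'F',s['wrist_force'].round(1),'gap',round(s['finger_gap'],1),'j',s['joints'].round(2)); return s
def goal(mx,my,z,psi): # dp, roll to reach machine-frame pose, psi = tool yaw in machine frame
    s=read_state(); rr=R.from_euler('xyz',s['eef_rot'])
    w=R.from_euler('z',YAW).apply([mx,my,0])+[*C,0]; w[2]=z
    y=rr.as_euler('xyz')[2]; d=(psi+YAW-y+np.pi)%(2*np.pi)-np.pi
    print('dp',rr.inv().apply(w-s['eef_pos']).round(1),'roll',-np.degrees(d).round(1))
E
python3 - <<'E'
from h import *
st(); goal(65,32,205,np.pi/2); goal(65,32,98,np.pi/2)
E
```

```text
t 2.1 w [ 445.  -120.4  205.7] rot [3.141 0.    1.787] m [-109.7 -105.2] F [-0.2 -0.4  0.4] gap 17.7 j [-0.34  0.1   1.76 -0.    1.28 -0.56]
dp [148.5 165.3   0.8] roll -3.8
dp [148.5 165.2 107.8] roll -3.8
```

Request:
carry_out(deltas=[{"dp": [140,156,0],"roll": -3,"gripper": -1},{"dp": [140,156,0],"roll": -3,"gripper": -1},{"dp": [140,156,0],"roll": -3,"gripper": -1},{"dp": [140,156,0],"roll": -3,"gripper": -1},{"dp": [140,156,0],"roll": -3,"gripper": -1},{"dp": [140,156,0],"roll": -3,"gripper": -1},{"dp": [140,156,0],"roll": -3,"gripper": -1},{"dp": [140,156,0],"roll": -3,"gripper": -1}])

```text
clock: 2.77
eef_pos: [567.2, 46.8, 205.2]
eef_rot: [-3.141, 0.0, 1.834]
wrist_force: [-0.8, -0.5, 1.0]
finger_gap: 0.5
finger_force: 0.0
```

Run:
```python
from h import *
st(); goal(65,32,98,np.pi/2)
im=snap("top","t2.png"); im=im[130:350,170:460]
cv2.imwrite('pics/t2c.png',cv2.resize(im,None,fx=2.7,fy=2.7)[:,:,::-1])
```

```text
t 2.77 w [567.2  46.8 205.2] rot [-3.141  0.     1.834] m [54.2 21.3] F [-0.8 -0.5  1. ] gap 0.5 j [ 0.02  0.34  1.46 -0.    1.33 -0.24]
dp [ 11.   10.6 107.2] roll -1.1
```

View pics/t2c.png

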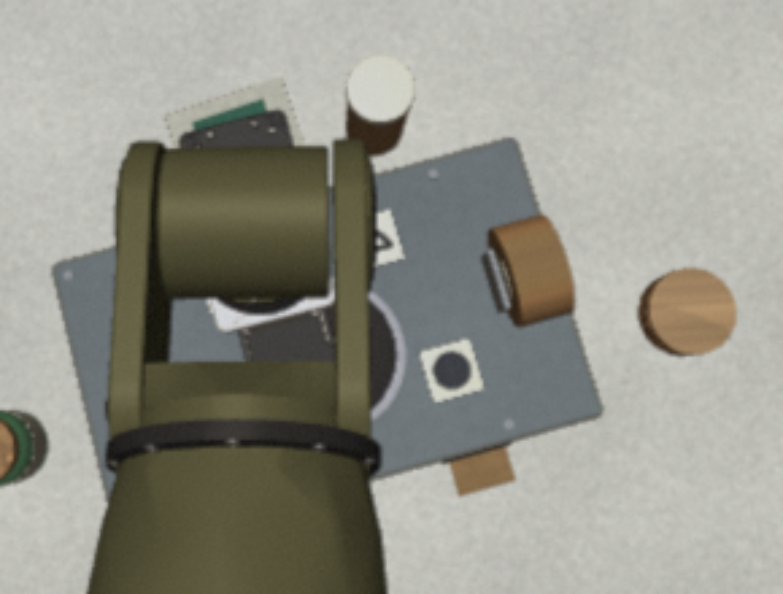

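Request:
carry_out(deltas=[{"dp": [11,11,0],"roll": -1,"gripper": -1},{"dp": [11,11,40],"roll": -1,"gripper": -1},{"dp": [11,11,75],"roll": -1,"gripper": -1},{"dp": [11,11,100],"roll": -1,"gripper": -1},{"dp": [11,11,107],"roll": -1,"gripper": -1},{"dp": [11,11,107],"roll": -1,"gripper": -1},{"dp": [11,11,107],"roll": -1,"gripper": -1}])

```text
clock: 3.4
eef_pos: [575.8, 59.8, 100.1]
eef_rot: [3.14, 0.0, 1.85]
wrist_force: [0.2, -0.1, 1.1]
finger_gap: 0.4
finger_force: 0.0
```

Run:
```python
from h import *
st()
im=snap("wrist","w3.png")
# plan arc: tool centre = tab(phi)*65 + 13*tangent(+)
s=read_state(); rr=R.from_euler('xyz',s['eef_rot'])
for phi in [0.1,0,-.1,-.2,-.3,-.4,-.5,-.6,-.7,-.8]:
    goal(65*np.cos(phi)-13*np.sin(phi),65*np.sin(phi)+13*np.cos(phi),98,np.pi/2+phi)
```

```text
t 3.4 w [575.8  59.8 100.1] rot [3.14 0.   1.85] m [66.2 31.4] F [ 0.2 -0.1  1.1] gap 0.4 j [ 0.04  0.47  1.55 -0.    1.12 -0.24]
dp [-12.   -3.2   2.6] roll -5.9
dp [-18.5  -1.5   2.7] roll -0.2
dp [-25.   -0.5   2.7] roll 5.5
dp [-31.6  -0.2   2.7] roll 11.3
dp [-38.3  -0.5   2.7] roll 17.0
dp [-44.8  -1.5   2.7] roll 22.7
dp [-51.2  -3.1   2.7] roll 28.5
dp [-57.5  -5.4   2.7] roll 34.2
dp [-63.4  -8.3   2.7] roll 39.9
dp [-69.1 -11.7   2.7] roll 45.6
```

View pics/w3.png

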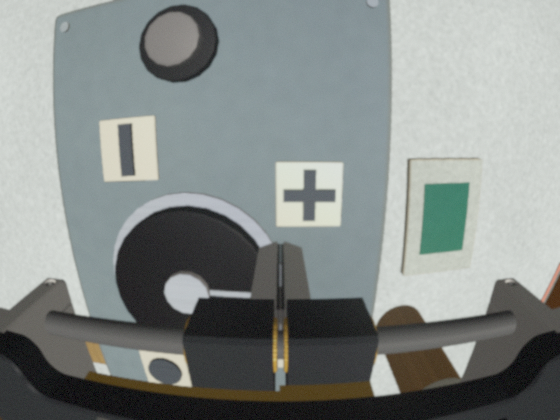

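Request:
carry_out(deltas=[{"dp": [-12,-3,1],"roll": -4,"gripper": -1},{"dp": [-16,-2,1],"roll": -2,"gripper": -1},{"dp": [-19,-1.5,1],"roll": 0,"gripper": -1},{"dp": [-22,-1,1],"roll": 3,"gripper": -1},{"dp": [-25,-0.5,1],"roll": 5.5,"gripper": -1},{"dp": [-28,-0.3,1],"roll": 8.5,"gripper": -1},{"dp": [-31.5,-0.2,1],"roll": 11.5,"gripper": -1},{"dp": [-35,-0.3,1],"roll": 14,"gripper": -1},{"dp": [-38,-0.5,1],"roll": 17,"gripper": -1},{"dp": [-41.5,-1,1],"roll": 20,"gripper": -1},{"dp": [-45,-1.5,1],"roll": 22.5,"gripper": -1},{"dp": [-48,-2.5,1],"roll": 25.5,"gripper": -1}])

```text
clock: 4.45
eef_pos: [587.5, 13.9, 99.9]
eef_rot: [3.137, -0.001, 1.403]
wrist_force: [4.0, 4.3, -2.1]
finger_gap: 0.8
finger_force: 2.3
```

Run:
```python
from h import *
st()
im=snap("scene","s4.png"); cv2.imwrite('pics/s4c.png',cv2.resize(im[130:300,160:370],None,fx=3,fy=3)[:,:,::-1])
for phi in np.arange(-.45,-1.5,-.1):
    print(phi.round(2),end=' ');goal(65*np.cos(phi)-13*np.sin(phi),65*np.sin(phi)+13*np.cos(phi),99,np.pi/2+phi)
```

```text
t 4.45 w [587.5  13.9  99.9] rot [ 3.137e+00 -1.000e-03  1.403e+00] m [ 64.5 -16. ] F [ 4.   4.3 -2.1] gap 0.8 j [-0.04  0.48  1.52  0.    1.13  0.13]
-0.45 dp [-0.2 -0.2  0.9] roll -0.3
-0.55 dp [-6.7  0.8  0.9] roll 5.5
-0.65 dp [-13.3   1.2   0.8] roll 11.2
-0.75 dp [-20.    0.9   0.8] roll 16.9
-0.85 dp [-26.5  -0.1   0.8] roll 22.7
-0.95 dp [-32.9  -1.7   0.8] roll 28.4
-1.05 dp [-39.2  -4.    0.8] roll 34.1
-1.15 dp [-45.1  -6.9   0.8] roll 39.9
-1.25 dp [-50.8 -10.3   0.7] roll 45.6
-1.35 dp [-56.1 -14.3   0.7] roll 51.3
-1.45 dp [-60.9 -18.8   0.7] roll 57.0
```

View pics/s4c.png

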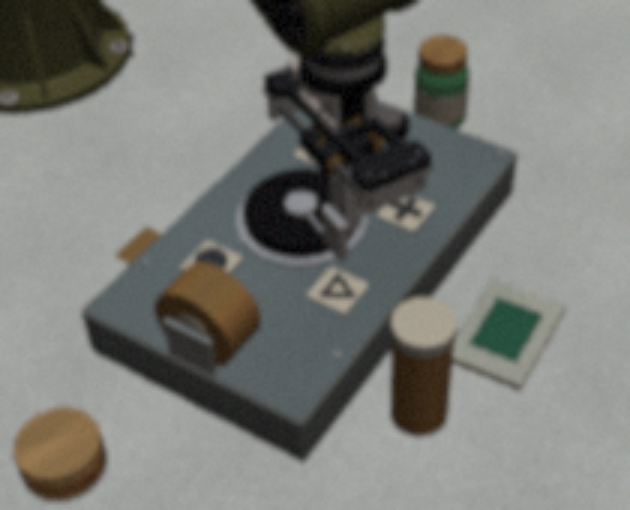

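Request:
carry_out(deltas=[{"dp": [-4,0,1],"roll": 3,"gripper": -1},{"dp": [-10,1,1],"roll": 8,"gripper": -1},{"dp": [-16,1,1],"roll": 13.5,"gripper": -1},{"dp": [-22,0.5,1],"roll": 18.5,"gripper": -1},{"dp": [-27.5,-0.5,1],"roll": 23.5,"gripper": -1},{"dp": [-33,-1.5,1],"roll": 28.5,"gripper": -1},{"dp": [-39,-4,1],"roll": 34,"gripper": -1},{"dp": [-45,-7,1],"roll": 40,"gripper": -1},{"dp": [-51,-10.5,1],"roll": 45.5,"gripper": -1},{"dp": [-56,-14.5,1],"roll": 51.5,"gripper": -1},{"dp": [-58,-16,1],"roll": 54,"gripper": -1},{"dp": [-58,-16,1],"roll": 54,"gripper": -1}])

```text
clock: 5.5
eef_pos: [561.6, -41.1, 98.5]
eef_rot: [3.14, -0.003, 0.461]
wrist_force: [0.5, 0.6, 1.2]
finger_gap: -0.0
finger_force: 0.4
```

Run:
```python
from h import *
st()
im=snap("scene","s5.png"); cv2.imwrite('pics/s5c.png',cv2.resize(im[130:300,160:370],None,fx=3,fy=3)[:,:,::-1])
for phi in [-1.4,-1.45,-1.5,-1.55,-1.6,-1.65,-1.7,-1.75,-1.8,-1.84,-1.88,-1.92,-1.94,-1.963]:
    print(phi,end=' ');goal(65*np.cos(phi)-13*np.sin(phi),65*np.sin(phi)+13*np.cos(phi),99,np.pi/2+phi)
```

```text
t 5.5 w [561.6 -41.1  98.5] rot [ 3.14e+00 -3.00e-03  4.61e-01] m [ 24.3 -61.6] F [0.5 0.6 1.2] gap -0.0 j [-0.14  0.44  1.6   0.    1.1   0.97]
-1.4 dp [-0.5  0.2 -0.8] roll 0.7
-1.45 dp [-3.8  0.7 -0.8] roll 3.5
-1.5 dp [-7.1  1.1 -0.8] roll 6.4
-1.55 dp [-10.4   1.3  -0.8] roll 9.2
-1.6 dp [-13.7   1.3  -0.8] roll 12.1
-1.65 dp [-17.    1.2  -0.8] roll 15.0
-1.7 dp [-20.3   0.9  -0.8] roll 17.8
-1.75 dp [-23.6   0.4  -0.8] roll 20.7
-1.8 dp [-26.9  -0.2  -0.8] roll 23.6
-1.84 dp [-29.4  -0.8  -0.8] roll 25.9
-1.88 dp [-32.   -1.5  -0.8] roll 28.2
-1.92 dp [-34.5  -2.4  -0.8] roll 30.4
-1.94 dp [-35.8  -2.8  -0.8] roll 31.6
-1.963 dp [-37.2  -3.3  -0.8] roll 32.9
```

View pics/s5c.png

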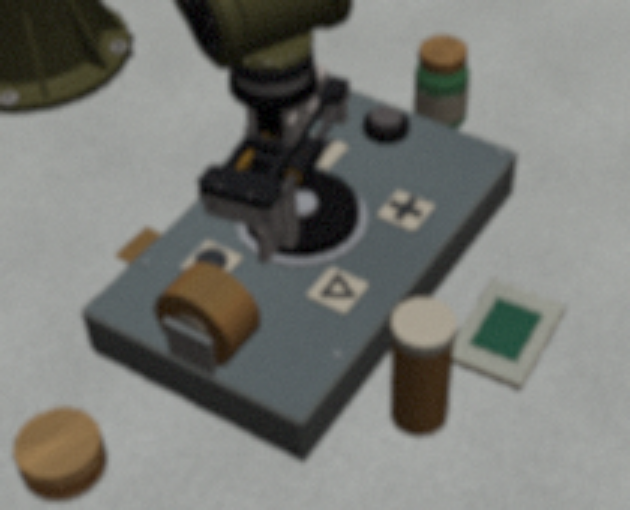

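Request:
carry_out(deltas=[{"dp": [-4,0.7,-0.5],"roll": 3.5,"gripper": -1},{"dp": [-9,1.2,-0.5],"roll": 8,"gripper": -1},{"dp": [-14,1.3,-0.5],"roll": 12.5,"gripper": -1},{"dp": [-19,1,-0.5],"roll": 17,"gripper": -1},{"dp": [-24,0.3,-0.5],"roll": 21,"gripper": -1},{"dp": [-28,-0.5,-0.5],"roll": 24.5,"gripper": -1},{"dp": [-31,-1.3,-0.5],"roll": 27,"gripper": -1},{"dp": [-33,-2,-0.5],"roll": 29,"gripper": -1},{"dp": [-34.5,-2.5,-0.5],"roll": 30.5,"gripper": -1},{"dp": [-35.5,-2.7,-0.5],"roll": 31.5,"gripper": -1},{"dp": [-35.5,-2.7,-0.5],"roll": 31.5,"gripper": -1},{"dp": [-35.5,-2.7,-0.5],"roll": 31.5,"gripper": -1}])

```text
clock: 6.55
eef_pos: [528.5, -54.5, 97.7]
eef_rot: [3.141, -0.002, -0.085]
wrist_force: [4.1, -0.6, 2.6]
finger_gap: 0.7
finger_force: 1.9
```

Run:
```python
from h import *
s=st(); m=mach(s['eef_pos']); print(np.hypot(*m),np.arctan2(m[1],m[0])-np.arctan2(13,65))
goal(0,165,150,s['eef_rot'][2]-YAW)
```

```text
t 6.55 w [528.5 -54.5  97.7] rot [ 3.141e+00 -2.000e-03 -8.500e-02] m [-11.2 -65.2] F [ 4.1 -0.6  2.6] gap 0.7 j [-0.17  0.37  1.69 -0.    1.08  1.48]
66.14199937082353 -1.9378087409911475
dp [ -72.1 -218.8  -52.5] roll -0.0
```

Request:
carry_out(deltas=[{"dp": [12,0,0],"roll": 0,"gripper": -1},{"dp": [25,0,-10],"roll": 0,"gripper": -1},{"dp": [25,0,-45],"roll": 0,"gripper": -1},{"dp": [20,-10,-70],"roll": 0,"gripper": -1},{"dp": [-72,-219,-70],"roll": 0,"gripper": -1},{"dp": [-72,-219,-70],"roll": 0,"gripper": -1},{"dp": [-72,-219,-70],"roll": 0,"gripper": -1},{"dp": [-72,-219,-70],"roll": 0,"gripper": -1},{"dp": [-72,-219,-70],"roll": 0,"gripper": -1},{"dp": [-72,-219,-70],"roll": 0,"gripper": -1},{"dp": [-72,-219,-70],"roll": 0,"gripper": -1},{"dp": [-72,-219,-70],"roll": 0,"gripper": -1}])

```text
clock: 7.55
eef_pos: [474.7, 170.6, 166.8]
eef_rot: [3.141, 0.001, -0.083]
wrist_force: [0.1, -0.2, 0.2]
finger_gap: 0.7
finger_force: 0.0
```

Run:
```python
from h import *
s=st(); goal(0,165,110,s['eef_rot'][2]-YAW)
im=snap("top","t6.png"); cv2.imwrite('pics/t6c.png',cv2.resize(im[190:350,220:400],None,fx=3.7,fy=3.7,interpolation=cv2.INTER_CUBIC)[:,:,::-1])
```

```text
t 7.55 w [474.7 170.6 166.8] rot [ 3.141e+00  1.000e-03 -8.300e-02] m [ -0.2 165.9] F [ 0.1 -0.2  0.2] gap 0.7 j [ 0.27  0.24  1.7  -0.    1.21  1.93]
dp [ 0.5  0.8 56.8] roll -0.0
```

View pics/t6c.png

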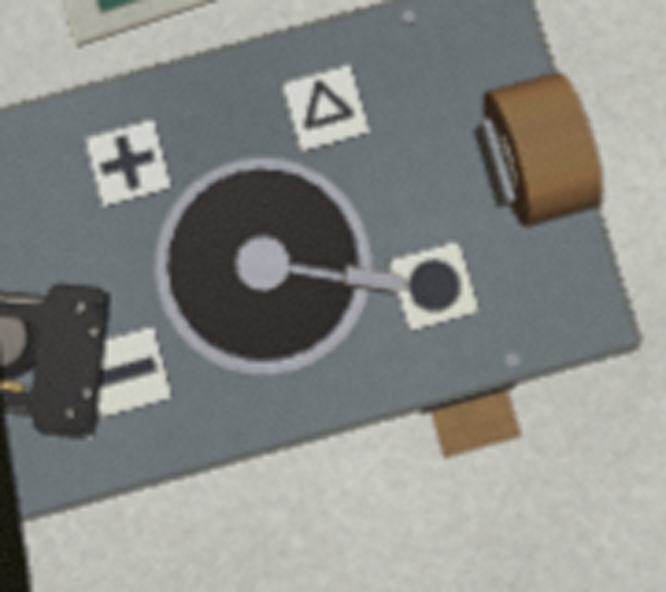

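Run:
```python
from h import *
c=lambda x,y,z:mach(ray("top",220+x/3.7,190+y/3.7,z))
a=lambda p:np.arctan2(p[1],p[0]).round(3)
for n,x,y,z in [('cap',262,262,94),('rnd',436,286,76),('tabend',401,283,128),('tabin',350,275,128),('ridge',345,276,89),('ridge0',300,269,89)]:
    p=c(x,y,z); print(n,p.round(1),np.hypot(*p).round(1),a(p))
```

```text
cap [0.8 0.3] 0.8 0.324
rnd [-40.6 -97.7] 105.8 -1.965
tabend [-33.5 -72.9] 80.3 -2.002
tabin [-21.4 -46.1] 50.8 -2.005
ridge [-20.4 -45.5] 49.8 -1.992
ridge0 [ -9.1 -20.6] 22.6 -1.988
```

Request:
carry_out(deltas=[{"dp": [0,1,30],"roll": 0,"gripper": -1},{"dp": [0,1,55],"roll": 0,"gripper": -1},{"dp": [0,1,67],"roll": 0,"gripper": -1},{"dp": [0,1,72],"roll": 0,"gripper": -1},{"dp": [0,1,75],"roll": 0,"gripper": -1},{"dp": [0,1,77],"roll": 0,"gripper": -1},{"dp": [0,1,79],"roll": 0,"gripper": -1},{"dp": [0,1,79],"roll": 0,"gripper": -1},{"dp": [0,1,79],"roll": 0,"gripper": -1}])

```text
clock: 8.35
eef_pos: [475.6, 169.0, 88.7]
eef_rot: [-3.141, -0.002, -0.087]
wrist_force: [1.1, -2.7, 2.9]
finger_gap: 0.4
finger_force: 1.7
```

Request:
carry_out(deltas=[{"dp": [0,0,1],"roll": 0,"gripper": -1},{"dp": [0,0,2],"roll": 0,"gripper": -1},{"dp": [0,0,2],"roll": 0,"gripper": -1},{"dp": [0,0,2],"roll": 0,"gripper": -1}])

```text
clock: 8.68
eef_pos: [475.5, 169.2, 86.3]
eef_rot: [-3.141, -0.001, -0.087]
wrist_force: [2.9, -2.6, 4.7]
finger_gap: 0.3
finger_force: 2.4
```

Request:
carry_out(deltas=[{"dp": [0,0,1],"roll": 0,"gripper": -1},{"dp": [0,0,2],"roll": 0,"gripper": -1},{"dp": [0,0,2],"roll": 0,"gripper": -1},{"dp": [0,0,2],"roll": 0,"gripper": -1}])

```text
clock: 9.02
eef_pos: [475.7, 169.2, 85.9]
eef_rot: [-3.141, -0.002, -0.087]
wrist_force: [-4.6, -6.5, 25.5]
finger_gap: 0.5
finger_force: 12.7
```

Request:
carry_out(deltas=[{"dp": [0,0,0],"roll": 0,"gripper": -1},{"dp": [0,0,-10],"roll": 0,"gripper": -1},{"dp": [0,0,-40],"roll": 0,"gripper": -1},{"dp": [0,0,-75],"roll": 0,"gripper": -1},{"dp": [0,0,-90],"roll": 0,"gripper": -1},{"dp": [0,0,-90],"roll": 0,"gripper": -1},{"dp": [0,0,-90],"roll": 0,"gripper": -1}])

```text
clock: 9.6
eef_pos: [474.8, 169.3, 173.8]
eef_rot: [-3.141, -0.0, -0.087]
wrist_force: [-0.3, -0.4, -0.6]
finger_gap: 0.9
finger_force: 0.0
```

Run:
```python
from h import *
s=st()
im=snap("top","t7.png"); b=cv2.imread('pics/t6.png')[:,:,::-1]
d=cv2.absdiff(im,b.copy()).max(2); print('selector diff',d[225:300,262:350].mean(), 'lids',d[225:265,405:445].mean(),'top',d[150:210,235:330].mean())
cv2.imwrite('pics/t7c.png',cv2.resize(im[130:350,170:460],None,fx=2.7,fy=2.7)[:,:,::-1])
```

```text
t 9.6 w [474.8 169.3 173.8] rot [-3.141 -0.    -0.087] m [ -0.3 164.7] F [-0.3 -0.4 -0.6] gap 0.9 j [0.27 0.23 1.69 0.   1.22 1.93]
selector diff 2.081969696969697 lids 1.83 top 1.8178947368421052
```

View pics/t7c.png

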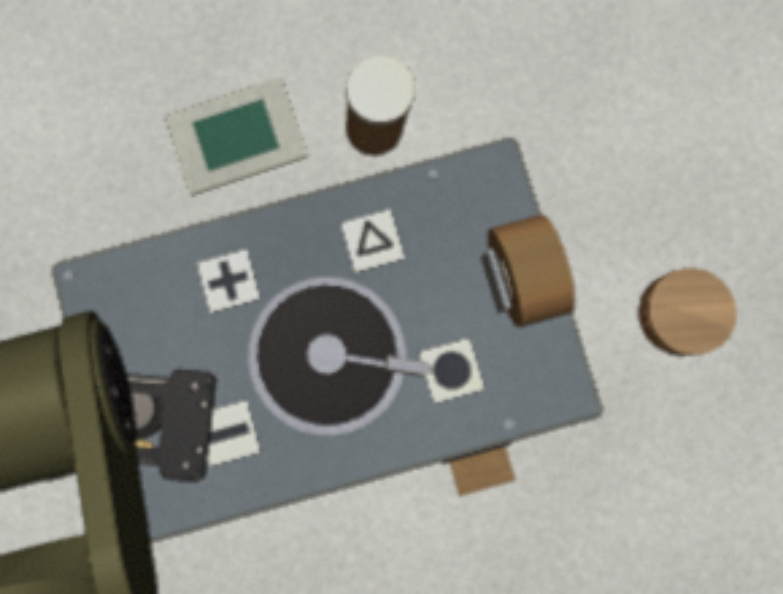

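```bash
python3 -c "
from h import *
print(manip.sign_off())"
```

```text
the job is handed in; nothing more can be done
None
```

I pushed the tab to the round mark (about 3 mm off by the camera), pressed the feed button until it hit its stop and let go of it. I then handed the job in at about 10 s; the lids, tube and packet had not moved, the jar was out of view at the end but the arm never came near it, and no verdict was returned.

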